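Open the slide-lid screw box

TASK

Open the screw box with the red lid: take the lid by its upright grip, lift it level just far enough to clear the lip at the front end of the box (the end towards the robot), slide it out of its grooves over that lip, and set it down flat on the bench, grip upward, without dropping it. Leave the box with the blue lid shut.

Things in the scene. Friction and masses are not known exactly. Their poses are not given: they have to be found in the camera images.
- red_grip (a point): Mid-point of the red lid's grip: an upright tab 14 mm thick (along x), 40 mm wide (y), 40 mm tall, in the middle of the loose lid (90 g). Its top is 12 mm above this point, the lid's underside 33 mm below. Axes as the box's while the lid is in it; z up.
- red_lid: The same red lid: plate 104 (x) x 76 (y) x 5 mm with the grip; origin at the centre of its underside. In the box it lies in side grooves on ledges 34 mm up, with 2 mm play at each end, 3.5 mm at each side and 15 mm of free lift under the groove roofs; raised by 7 to 15 mm (best 11) it clears the lip and slides out to the front.
- red_box: Pale wooden box of the red lid, fixed, 120 (x) x 92 (y) x 58 mm high; origin at the centre of its underside. Its -x end, roughly towards the robot, is the front: its wall is a lip 7 mm above the ledges, 6 mm thick. Groove roofs end at 58 mm and leave a 66 mm wide gap where the grip stands. The lid is clear with its centre over 112 mm in front of the box's; the bench there is free.
- blue_grip (a point): Mid-point of the grip of the blue lid on a second box, otherwise alike, which stays shut; sizes and axes as for the red one. Either box may stand on the left.

How it is judged:
On the way, in this order (a step that is already met when the one before it is completed fails the run):
1. the red lid, raised over the lip, is part of the way out along its grooves (x of red_grip in the frame of red_box between -0.1 and -0.025 m and y of red_grip in the frame of red_box between -0.015 and 0.015 m and z of red_grip in the frame of red_box between 0.069 and 0.09 m), for 0.05 s.
2. the red lid is brought down to the bench (within 12 mm) while still held in the fingers (height (world z) of red_grip below 0.045 m and angle between red_grip's own z axis and vertical below 0.26 rad and contact force between the fingers and red_lid above 0.5 N), for 0.05 s.
At the end, for the whole second after the job is handed in: The red lid lies at rest on the bench top, out of its box, grip upward and flat within 7 degrees (its grip point 25 to 40 mm above the bench); the blue lid is within 15 mm of where it was, still in its box (height (world z) of red_grip between 0.025 and 0.04 m and angle between red_grip's own z axis and vertical below 0.12 rad and horizontal distance between red_grip and red_box above 0.09 m and world x of red_grip above 0.34 m and linear speed of red_lid below 0.02 m/s and distance of blue_grip from where it was at the start of the episode below 0.015 m); the robot touches nothing.
It fails at once if the blue lid is moved by more than 15 mm (distance of blue_grip from where it was at the start of the episode above 0.015 m).
It also fails if it takes over 35 s, if anything falls off the work surface, if the arm or the gripper's body presses on something with over 40 N, if the wrist force passes 120 N, or if a joint passes its speed limit or range.

ROBOT

A 7-joint arm with a two-finger parallel gripper is mounted at the origin on a cart in front of the work surface, level with it; the furniture and walls round the work are solid. World frame = base frame: x ahead of the robot, y to its left, z up, the work surface at z = 0. Lengths are in m, angles in rad, forces in N, time in s.
With the tool pointing down it reaches from about 0.425 to 0.825 m from the base axis. Payload 3.6 kg.
Tool frame: the origin (TCP) lies midway between the tips of the shut fingers; the grasp point (between the pads) lies pinch_z behind it (pinch_z is the distance from the TCP to the grasp point, in m); z points along the fingers, y is the line along which they close (so a half turn about z gives the same grasp; the last joint's range is limited). The gripper opens to 93 mm and grips with 3 to 60 N. Pads are 15 mm wide; open, the fingers measure 128 mm over their backs; the gripper's body (75 mm by 188 mm) begins 65 mm behind the grasp point.
Start: joints at [-1.133, 0.615, -0.013, 1.423, 0.008, 1.103, -0.04], TCP at [0.291, 0.581, 0.219] pointing down, gripper open.
Joint ranges: [-3.12, 3.12], [-0.3, 2.06], [-1.34, 1.32], [0.26, 2.42], [-1.36, 4.5], [0.01, 1.98], [-2.84, 2.84]. Speed limits (rad/s): [2.79, 2.79, 3.14, 3.14, 3.14, 3.14, 3.14].

INTERFACE

Orientations are given as a rotation vector (axis times angle).
In Python, from bench import * gives the robot as it stands. The module is installed in compiled form; this text tells all that it offers.
- The arm moves only by the tool jog_arm, never from a script. Its argument "motion" is a list of rows, each an object of numbers: "gripper": the closure in counts, from 0 (fully open) to 255 (shut); "x", "y", "z": the shift along the tool's x, y, z in mm; "twist": the turn about the tool's z in rad. A call has 1 to 12 rows; each row shifts and turns the commanded pose from where the row before left it, along the tool's axes as they then stand; what a row does not reach is not made up. A row lasts 1/10 s, in which the tool goes at most 50 mm and 8.59 degrees, less where a joint would pass 70% of its speed; a pose out of reach is approached as far as the arm can. A call is refused whole if a number of a shift passes 50 or a number of a turn 0.15, either way. A call with a gripper value outside its range is refused whole. The fingers move at their own pace and stop on an object; "force" is the grip in N (left out, the last holds). Time passes only in rows, so rows that do not move let the fingers close. It gives the time, the measured TCP pose, the force, the opening and the grip force at its end, in the units of the state.
- sense(): the state, without advancing time (a new reading comes with each control period).
- grab_frame(name): name is "side" or "top" or "wrist"; returns the picture (384x512x3 uint8, blue, green, red); there is no depth.
- camera_model(name): a dict with "mtx" (3x3 intrinsics, pixels), "origin" and "rotation" of the camera in the world; the wrist camera has in their place "hand_eye" (4x4, takes a point from camera to tool coordinates, whose origin is the TCP and whose axes are the flange's). Camera axes: x right, y down, z forward; pixel columns grow to the right and rows downward; lengths in m; the calibration is good to about 2 mm. A picture is of the moment at which its call begins: read the wrist's pose just before it. camera_model takes no time and is no camera call.
- hand_in(): hands the job in; it is judged then, once.
The state is a dict: "clock": time; "joint_pos": joint angles; "qd": joint speeds; "tau": joint torques, N m; "ee_pos": TCP position; "eef_rot": TCP orientation; "contact_force": force on the tool from outside, world axes, zero at the start; "moment": the same for the moment, N m; "grip_width": finger opening in m; "finger_force": force on a finger pad.
Only numpy, scipy, OpenCV 4.12 (cv2) and the standard library are available. Lean on these libraries where they do the work, as an engineer would, in place of code of your own. Each camera call takes 0.05 s, during which the arm holds its last target. There are 200 camera calls.

## Working session

There is one attempt and no reset: what is moved stays moved. The work goes in short steps, Python scripts to look and compute and a tool call to move; the robot and the scene stay as the last step left them, time stands still between calls to the robot, and variables do not carry over. Pictures are saved under pics/ and viewed, at most 10 in all, crops included, and the job is handed in when it is done.

Besides the shell and the picture viewer there is one more tool, called after "Emit:" in YAML: its name, and indented under it one key for each argument. jog_arm: Moves the arm, as the interface text tells. Its arguments: {"type":"object","properties":{"motion":{"type":"array"},"force":{"type":"number"}},"required":["motion"]}

```bash
mkdir -p pics; python3 - <<'E'
from bench import *
import cv2,numpy as np
s=sense();print({k:np.round(v,4) for k,v in s.items()})
try: print(pinch_z)
except Exception as e: print(e)
for n in("top","side"):
    im=grab_frame(n);cv2.imwrite(f"pics/{n}0.png",im)
    c=camera_model(n);print(n,{k:np.round(v,4).tolist() for k,v in c.items()})
print({k:np.round(v,4).tolist() for k,v in camera_model("wrist").items()})
E
```

```text
{'clock': np.float64(0.0), 'joint_pos': array([-1.1335,  0.6159, -0.0126,  1.4249,  0.0081,  1.1034, -0.0404]), 'qd': array([-0.0006, -0.0004, -0.0016,  0.0001, -0.002 ,  0.0008, -0.0007]), 'tau': array([-0.00000e+00, -4.58936e+01,  2.09300e-01, -1.65744e+01,
       -6.11000e-02,  2.05000e-02,  2.00000e-04]), 'ee_pos': array([0.2904, 0.5806, 0.2175]), 'eef_rot': array([-0.7217, -3.057 ,  0.0038]), 'contact_force': array([ 0.1552, -0.0282,  0.3708]), 'moment': array([-0.0342,  0.0111, -0.0419]), 'finger_force': np.float64(0.0), 'grip_width': np.float64(0.0932)}
0.0188
top {'mtx': [[350.5763, 0.0, 256.274], [0.0, 350.5763, 190.7518], [0.0, 0.0, 1.0]], 'origin': [0.5426, -0.0055, 0.9153], 'rotation': [-2.1884, 2.1647, -0.0362]}
side {'mtx': [[446.0236, 0.0, 251.1985], [0.0, 446.0236, 194.2341], [0.0, 0.0, 1.0]], 'origin': [0.4427, -0.674, 0.6622], 'rotation': [-2.2606, 0.2543, -0.1063]}
{'mtx': [[285.5388, 0.0, 253.8501], [0.0, 285.5388, 192.9972], [0.0, 0.0, 1.0]], 'hand_eye': [[0.0006, -0.9638, -0.2665, 0.0732], [1.0, 0.0009, -0.0011, 0.0007], [0.0013, -0.2665, 0.9638, -0.1663], [0.0, 0.0, 0.0, 1.0]]}
```

View pics/top0.png

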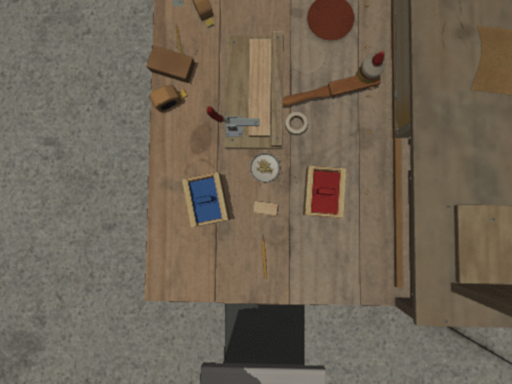

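View pics/side0.png

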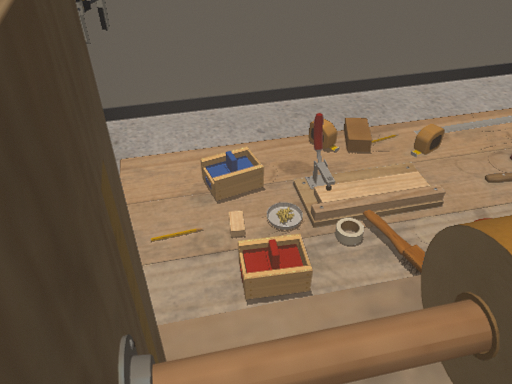

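The top view shows the red box at about (325,192) with its grip near (326,192), and the blue box on the left at about (206,200). The side view shows the red grip at (274,253) and the blue one at (231,160). The front is towards the bottom of the top image.

```bash
cat >h.py <<'E'
import cv2,numpy as np
from scipy.spatial.transform import Rotation as R
from bench import *
def cam(n,s=None):
    c=camera_model(n);K=np.array(c["mtx"])
    if n!="wrist": 
        r=np.array(c["rotation"]);r=R.from_rotvec(r).as_matrix() if r.size==3 else r
        return K,np.array(c["origin"]),r
    H=np.array(c["hand_eye"]);Rt=R.from_rotvec(s["eef_rot"]).as_matrix()
    return K,np.array(s["ee_pos"])+Rt@H[:3,3],Rt@H[:3,:3]
def plane(C,uv,z):
    K,o,r=C;d=(np.c_[np.atleast_2d(uv),np.ones(len(np.atleast_2d(uv)))]@np.linalg.inv(K).T)@r.T
    return o+d*((z-o[2])/d[:,2])[:,None]
def proj(C,p):
    K,o,r=C;q=(np.atleast_2d(p)-o)@r@K.T;return q[:,:2]/q[:,2:]
def redmask(im):
    h=cv2.cvtColor(im,cv2.COLOR_BGR2HSV);return ((((h[...,0]<6)|(h[...,0]>172))&(h[...,1]>170)&(h[...,2]>30))*255).astype(np.uint8)
E
python3 - <<'E'
from h import *
im=cv2.imread("pics/top0.png");C=cam("top")
m=redmask(im);m[:150]=0;m[230:]=0;m[:,:290]=0;m[:,360:]=0
r=cv2.minAreaRect(cv2.findNonZero(m));print(r)
b=cv2.boxPoints(r);print(plane(C,b,.039).round(4))
h=cv2.cvtColor(im,cv2.COLOR_BGR2HSV)
cr=im[160:224,296:356]
cr=np.hstack([cr,im[168:232,176:236]])
cv2.imwrite("pics/crop0.png",cv2.resize(cr,None,fx=6,fy=6,interpolation=cv2.INTER_CUBIC))
E
```

```text
((325.23095703125, 191.76651000976562), (25.221454620361328, 40.9670524597168), 4.085616588592529)
[[ 0.5464 -0.1177  0.039 ]
 [ 0.6486 -0.1248  0.039 ]
 [ 0.6446 -0.1874  0.039 ]
 [ 0.5427 -0.1799  0.039 ]]
```

View pics/crop0.png

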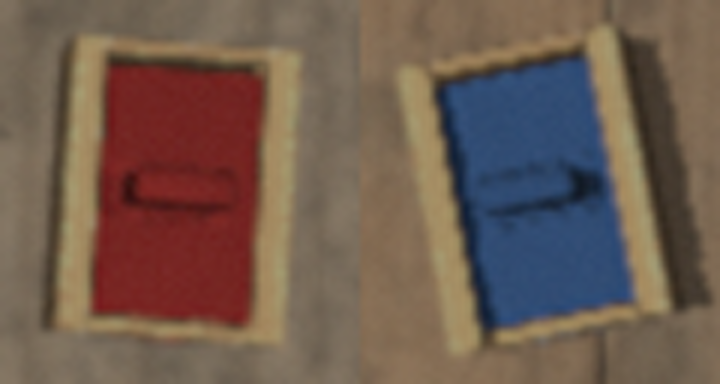

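The crop shows the red lid's plate framed by the pale rails, with the grip near full-image pixel (326,191). That puts the box centre at about (0.596,-0.152), with a yaw of about -0.07. I'll move above it for a close look.

Emit:
jog_arm:
  motion:
    - {"twist": 0.1475, "gripper": 130}
    - {"twist": 0.1475}
    - {"twist": 0.1475}
    - {"twist": 0.1475}
    - {"twist": 0.1475}
    - {"twist": 0.1475}
    - {"twist": 0.1475}
    - {"twist": 0.1475}

```text
validation failed for argument at $.mo...
```

Emit:
jog_arm:
  motion:
    - {"x": -20, "y": 10}
    - {"x": -39, "y": 20}
    - {"x": -39, "y": 20}
    - {"x": -39, "y": 20}
    - {"x": -39, "y": 20}
    - {"x": -39, "y": 20}
    - {"x": -39, "y": 20}
    - {"x": -39, "y": 20}
    - {"x": -39, "y": 20}
    - {"x": -39, "y": 20}

```text
validation failed for argument at $.mo...
```

Emit:
jog_arm:
  motion:
    - {"x": -39, "y": 20}
    - {"x": -39, "y": 20}
    - {"x": -39, "y": 20}
    - {"x": -39, "y": 20}
    - {"x": -39, "y": 20}
    - {"x": -39, "y": 20}
    - {"x": -39, "y": 20}
    - {"x": -39, "y": 20}
    - {"x": -26, "y": 6}
    - {"x": 0}
    - {"x": 0}

```text
validation failed for argument at $.mo...
```

```bash
python3 - <<'E'
from h import *
s=sense();im=grab_frame("wrist");cv2.imwrite("pics/w1.png",im);np.save("s1.npy",np.r_[s["ee_pos"],s["eef_rot"]])
print(s["ee_pos"],R.from_rotvec(s["eef_rot"]).as_matrix().round(4),s["grip_width"],s["clock"],s["joint_pos"])
C=cam("wrist",s)
for p in([.596,-.152,.079],):print(proj(C,p))
E
```

```text
[0.29043389 0.58072197 0.21760902] [[-0.8944  0.4473 -0.001 ]
 [ 0.4473  0.8944 -0.002 ]
 [-0.     -0.0023 -1.    ]] 0.09288185813111162 0.1 [-1.13351564  0.61581337 -0.01261856  1.42472025  0.00807133  1.10338164
 -0.04037768]
[[-58.00842846 534.17875568]]
```

View pics/w1.png

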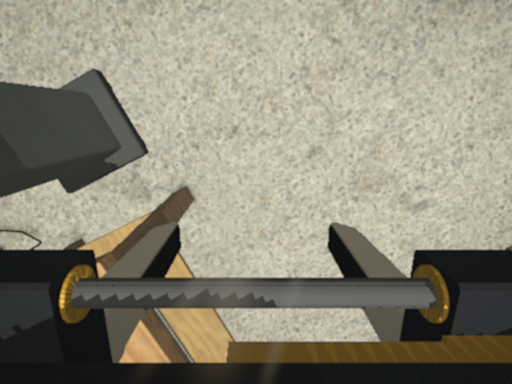

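The moves were refused by validation, probably because each row needs every field. The wrist picture shows only the floor, with the fingers at columns 130 and 380.

Emit:
jog_arm:
  motion:
    - {"gripper": 130, "x": 0, "y": 0, "z": 0, "twist": 0.14}
    - {"gripper": 130, "x": 0, "y": 0, "z": 0, "twist": 0.14}
    - {"gripper": 130, "x": 0, "y": 0, "z": 0, "twist": 0.15}
    - {"gripper": 130, "x": 0, "y": 0, "z": 0, "twist": 0.15}
    - {"gripper": 130, "x": 0, "y": 0, "z": 0, "twist": 0.15}
    - {"gripper": 130, "x": 0, "y": 0, "z": 0, "twist": 0.15}
    - {"gripper": 130, "x": 0, "y": 0, "z": 0, "twist": 0.15}
    - {"gripper": 130, "x": 0, "y": 0, "z": 0, "twist": 0.15}
  force: 20

```text
clock: 0.95
ee_pos: [0.2904, 0.5811, 0.2182]
eef_rot: [2.307, 2.132, -0.002]
contact_force: [0.1, -0.5, 1.0]
grip_width: 0.0459
finger_force: 0.0
```

Emit:
jog_arm:
  motion:
    - {"gripper": 130, "x": -20, "y": 10, "z": 0, "twist": 0}
    - {"gripper": 130, "x": -39, "y": 20, "z": 0, "twist": 0}
    - {"gripper": 130, "x": -39, "y": 20, "z": 0, "twist": 0}
    - {"gripper": 130, "x": -39, "y": 20, "z": 0, "twist": 0}
    - {"gripper": 130, "x": -39, "y": 20, "z": 0, "twist": 0}
    - {"gripper": 130, "x": -39, "y": 20, "z": 0, "twist": 0}
    - {"gripper": 130, "x": -39, "y": 20, "z": 0, "twist": 0}
    - {"gripper": 130, "x": -39, "y": 20, "z": 0, "twist": 0}
    - {"gripper": 130, "x": -39, "y": 20, "z": 0, "twist": 0}

```text
clock: 1.85
ee_pos: [0.4363, 0.2362, 0.2186]
eef_rot: [-2.3, -2.139, 0.0]
contact_force: [0.3, 0.9, 0.3]
grip_width: 0.0455
finger_force: 0.0
```

Emit:
jog_arm:
  motion:
    - {"gripper": 130, "x": -39, "y": 20, "z": 0, "twist": 0}
    - {"gripper": 130, "x": -39, "y": 20, "z": 0, "twist": 0}
    - {"gripper": 130, "x": -39, "y": 20, "z": 0, "twist": 0}
    - {"gripper": 130, "x": -39, "y": 20, "z": 0, "twist": 0}
    - {"gripper": 130, "x": -39, "y": 20, "z": 0, "twist": 0}
    - {"gripper": 130, "x": -39, "y": 20, "z": 0, "twist": 0}
    - {"gripper": 130, "x": -39, "y": 20, "z": 0, "twist": 0}
    - {"gripper": 130, "x": -39, "y": 20, "z": 0, "twist": 0}
    - {"gripper": 130, "x": -39, "y": 20, "z": 0, "twist": 0}
    - {"gripper": 130, "x": -26, "y": 6, "z": 0, "twist": 0}
    - {"gripper": 130, "x": 0, "y": 0, "z": 0, "twist": 0}

```text
clock: 2.95
ee_pos: [0.5933, -0.1582, 0.2182]
eef_rot: [2.308, 2.128, -0.006]
contact_force: [-0.3, -0.6, 0.2]
grip_width: 0.0451
finger_force: 0.0
```

```bash
python3 - <<'E'
from h import *
s=sense();im=grab_frame("wrist");cv2.imwrite("pics/w2.png",im);np.save("s2.npy",np.r_[s["ee_pos"],s["eef_rot"]])
print(s["ee_pos"],R.from_rotvec(s["eef_rot"]).as_matrix().round(4),s["grip_width"],s["clock"],s["joint_pos"])
C=cam("wrist",s)
for p in([.596,-.152,.079],):print(proj(C,p))
E
```

```text
[ 0.59327351 -0.15817516  0.21824387] [[ 8.120e-02  9.967e-01 -9.000e-04]
 [ 9.967e-01 -8.120e-02 -4.400e-03]
 [-4.400e-03 -6.000e-04 -1.000e+00]] 0.045056988948718 2.95 [-0.0037971   0.57972234  0.37957644  1.54397741 -0.2294137   1.06209748
  0.35016914]
[[255.27832362 177.50436185]]
```

View pics/w2.png

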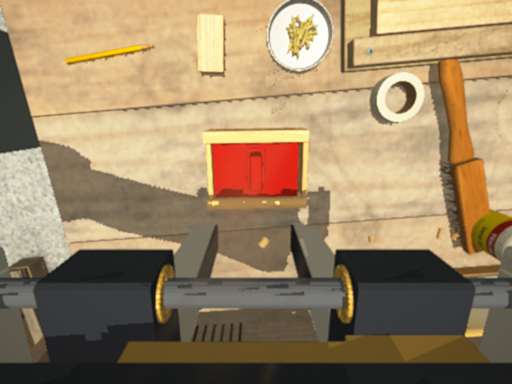

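```bash
python3 - <<'E'
import cv2
im=cv2.imread("pics/w2.png")[120:220,190:320]
cv2.imwrite("pics/w2c.png",cv2.resize(im,None,fx=6,fy=6,interpolation=cv2.INTER_CUBIC))
E
```

```text
(no output)
```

View pics/w2c.png

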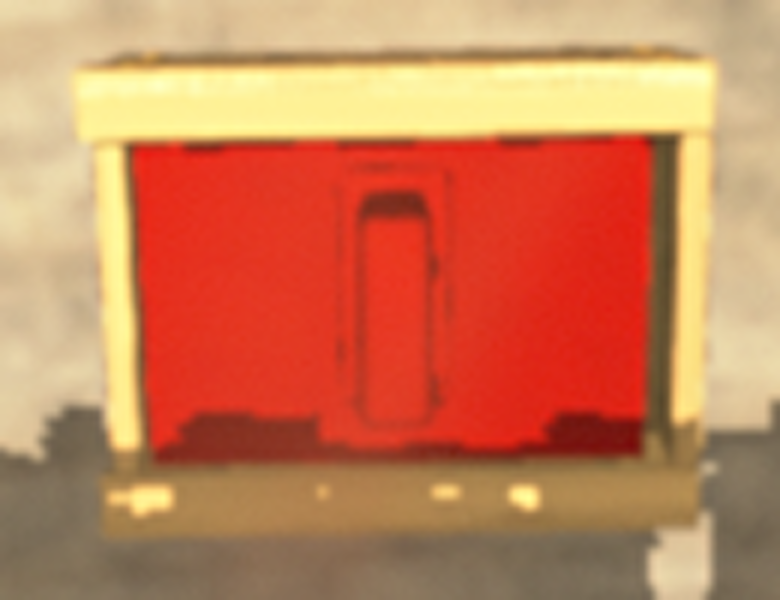

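The crop shows the grip's top face centred at crop (396,320), which is full-image (256,173.3). The rails' outer corners are at crop (77,70), (715,62), (103,535) and (700,525).

```bash
python3 - <<'E'
from h import *
a=np.load("s2.npy");s=dict(ee_pos=a[:3],eef_rot=a[3:]);C=cam("wrist",s)
f=lambda l:np.array(l)/6+[190,120]
g=plane(C,f([[396,320],[360,215],[430,215],[435,425],[362,425]]),.079);print("grip",g.round(4))
c=plane(C,f([[77,70],[715,62],[103,535],[700,525]]),.058);print(c.round(4),c.mean(0))
print([np.arctan2(*(c[i+1]-c[i])[1::-1]) for i in(0,2)],np.linalg.norm(c[1]-c[0]))
p=plane(C,f([[128,142],[652,138],[150,460],[645,455]]),.039);print("plate",p.round(4));print(np.arctan2(*(p[3]-p[2])[1::-1]),np.arctan2(*(p[1]-p[0])[1::-1]))
T=cam("top");print("top grip",plane(T,[[326.3,191.3]],.079))
for q in [g[0],[.596,-.152,.079]]: print("side",proj(cam("side"),q))
Rt=R.from_rotvec(a[3:]).as_matrix();print((Rt.T@(g[0]-a[:3])*1000).round(1))
E
```

```text
grip [[ 0.5972 -0.1474  0.079 ]
 [ 0.5922 -0.1279  0.079 ]
 [ 0.6047 -0.1289  0.079 ]
 [ 0.6028 -0.1677  0.079 ]
 [ 0.5893 -0.1666  0.079 ]]
[[ 0.5413 -0.0997  0.058 ]
 [ 0.66   -0.1078  0.058 ]
 [ 0.5347 -0.1911  0.058 ]
 [ 0.6544 -0.1985  0.058 ]] [ 0.59761802 -0.14925321  0.058     ]
[np.float64(-0.06833823641760609), np.float64(-0.06247189621663441)] 0.11893536391479927
plate [[ 0.5462 -0.1154  0.039 ]
 [ 0.6505 -0.123   0.039 ]
 [ 0.5428 -0.1816  0.039 ]
 [ 0.6465 -0.1888  0.039 ]]
-0.06969415940164223 -0.07298419559139739
top grip [[ 0.59414997 -0.14828748  0.079     ]]
side [[274.05617516 245.64742797]]
side [[274.08902431 247.59871008]]
[ 11.6   3.1 139.2]
```

Emit:
jog_arm:
  motion:
    - {"gripper": 130, "x": 10.5, "y": 3, "z": 20, "twist": -0.013}
    - {"gripper": 130, "x": 0, "y": 0, "z": 35, "twist": 0}
    - {"gripper": 130, "x": 0, "y": 0, "z": 35, "twist": 0}
    - {"gripper": 130, "x": 0, "y": 0, "z": 20, "twist": 0}
    - {"gripper": 130, "x": 0, "y": 0, "z": 0, "twist": 0}
    - {"gripper": 130, "x": 0, "y": 0, "z": 0, "twist": 0}

```text
clock: 3.6
ee_pos: [0.5982, -0.14, 0.109]
eef_rot: [-2.285, -2.155, -0.001]
contact_force: [0.1, -0.4, 0.3]
grip_width: 0.0457
finger_force: 0.0
```

```bash
python3 - <<'E'
from h import *
for i in range(2):
    s=sense();im=grab_frame("wrist")
    print(s["ee_pos"].round(4),s["eef_rot"].round(4),np.abs(s["qd"]).max().round(4))
cv2.imwrite("pics/w3.png",im);np.save("s3.npy",np.r_[s["ee_pos"],s["eef_rot"]])
C=cam("wrist",s);print(proj(C,[[.5965,-.148,.079],[.597,-.1485,.058]]))
y=R.from_rotvec(s["eef_rot"]).as_matrix()[:,1];print(np.arctan2(y[1],y[0]))
cv2.imwrite("pics/w3c.png",cv2.resize(im[60:320,130:400],None,fx=2.2,fy=2.2))
E
```

```text
[ 0.5982 -0.14    0.109 ] [-2.2847e+00 -2.1555e+00 -1.0000e-03] 0.03
[ 0.5988 -0.1406  0.1099] [2.2844 2.1546 0.0024] 0.0147
[[250.04417124 228.06746719]
 [251.00189235 218.6356783 ]]
-0.058494569485414184
```

View pics/w3c.png

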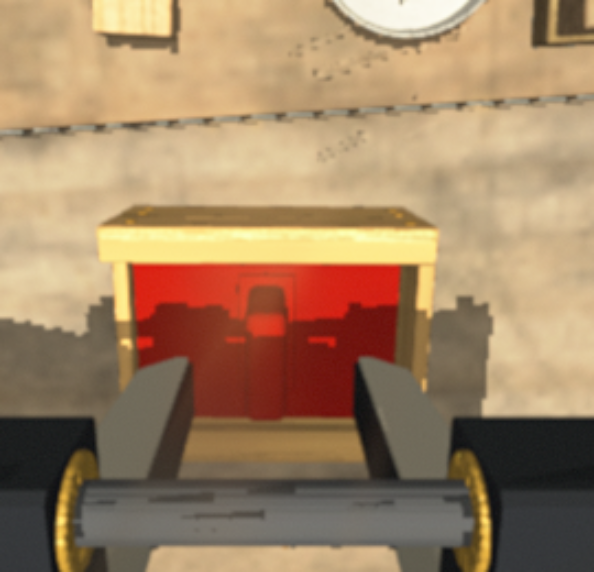

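The grip's top face is centred at about (251,226), within 2 px of where I predicted it. The tool needs to shift about 7 mm along -x before it goes down.

Emit:
jog_arm:
  motion:
    - {"gripper": 130, "x": -7, "y": -1, "z": 0, "twist": 0.01}
    - {"gripper": 130, "x": 0, "y": 0, "z": 20, "twist": 0}
    - {"gripper": 130, "x": 0, "y": 0, "z": 20, "twist": 0}
    - {"gripper": 130, "x": 0, "y": 0, "z": 20, "twist": 0}
    - {"gripper": 130, "x": 0, "y": 0, "z": 0, "twist": 0}
    - {"gripper": 130, "x": 0, "y": 0, "z": 0, "twist": 0}
    - {"gripper": 130, "x": 0, "y": 0, "z": 0, "twist": 0}

```text
clock: 4.4
ee_pos: [0.5975, -0.1491, 0.0503]
eef_rot: [2.296, 2.14, 0.002]
contact_force: [0.2, -0.4, -0.1]
grip_width: 0.0457
finger_force: 0.0
```

Emit:
jog_arm:
  motion:
    - {"gripper": 255, "x": 0, "y": 0, "z": 0, "twist": 0}
    - {"gripper": 255, "x": 0, "y": 0, "z": 0, "twist": 0}
    - {"gripper": 255, "x": 0, "y": 0, "z": 0, "twist": 0}
    - {"gripper": 255, "x": 0, "y": 0, "z": 0, "twist": 0}
    - {"gripper": 255, "x": 0, "y": 0, "z": 0, "twist": 0}
    - {"gripper": 255, "x": 0, "y": 0, "z": 0, "twist": 0}
  force: 30

```text
clock: 5.0
ee_pos: [0.5964, -0.1484, 0.0488]
eef_rot: [-2.298, -2.142, 0.0]
contact_force: [-0.2, 0.2, 1.1]
grip_width: 0.0139
finger_force: 30.0
```

Emit:
jog_arm:
  motion:
    - {"gripper": 255, "x": 0, "y": 0, "z": -4, "twist": 0}
    - {"gripper": 255, "x": 0, "y": 0, "z": -4, "twist": 0}
    - {"gripper": 255, "x": 0, "y": 0, "z": -3, "twist": 0}
    - {"gripper": 255, "x": 0, "y": 0, "z": 0, "twist": 0}
    - {"gripper": 255, "x": 0, "y": 0, "z": 0, "twist": 0}
    - {"gripper": 255, "x": 0, "y": 0, "z": 0, "twist": 0}

```text
clock: 5.6
ee_pos: [0.5963, -0.1483, 0.0595]
eef_rot: [-2.297, -2.142, 0.0]
contact_force: [0.9, -0.8, -0.8]
grip_width: 0.0138
finger_force: 30.0
```

```bash
python3 - <<'E'
from h import *
P=[];W=[]
for i in range(4):
    s=sense();im=grab_frame("side");P.append(s["ee_pos"]);W.append(R.from_rotvec(s["eef_rot"]).as_matrix());F=s["contact_force"]
print(np.mean(P,0).round(4),np.std(P,0).round(4),F.round(1),s["grip_width"]);print(np.mean(W,0).round(4))
cv2.imwrite("pics/s1.png",cv2.resize(im[190:340,180:360],None,fx=3.5,fy=3.5))
E
```

```text
[ 0.5963 -0.1484  0.0595] [0. 0. 0.] [-0.4 -1.1 -1.4] 0.013880469410048588
[[ 6.990e-02  9.976e-01 -4.000e-04]
 [ 9.976e-01 -6.990e-02  1.000e-04]
 [ 0.000e+00 -4.000e-04 -1.000e+00]]
```

View pics/s1.png

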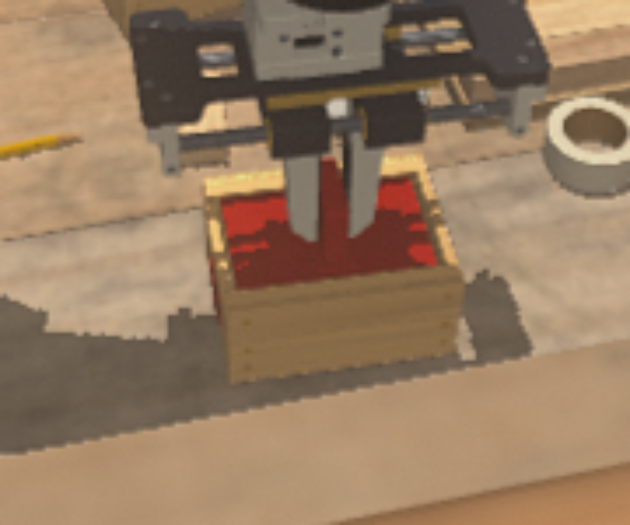

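The lid is level, gripped and raised about 11 mm. The lip at crop (215,240) looks clear beneath it, so I'll slide it towards the front.

Emit:
jog_arm:
  motion:
    - {"gripper": 255, "x": 0, "y": -5, "z": 0, "twist": 0}
    - {"gripper": 255, "x": 0, "y": -10, "z": 0, "twist": 0}
    - {"gripper": 255, "x": 0, "y": -10, "z": 0, "twist": 0}
    - {"gripper": 255, "x": 0, "y": -10, "z": 0, "twist": 0}
    - {"gripper": 255, "x": 0, "y": -10, "z": 0, "twist": 0}
    - {"gripper": 255, "x": 0, "y": -5, "z": 0, "twist": 0}
    - {"gripper": 255, "x": 0, "y": 0, "z": 0, "twist": 0}
    - {"gripper": 255, "x": 0, "y": 0, "z": 0, "twist": 0}

```text
clock: 6.6
ee_pos: [0.547, -0.1449, 0.0598]
eef_rot: [2.297, 2.142, 0.001]
contact_force: [-0.3, 0.1, -0.5]
grip_width: 0.0138
finger_force: 30.0
```

Nothing is resisting it, so I'll carry on.

Emit:
jog_arm:
  motion:
    - {"gripper": 255, "x": 0, "y": -10, "z": 0, "twist": 0}
    - {"gripper": 255, "x": 0, "y": -10, "z": 0, "twist": 0}
    - {"gripper": 255, "x": 0, "y": -10, "z": 0, "twist": 0}
    - {"gripper": 255, "x": 0, "y": -10, "z": 0, "twist": 0}
    - {"gripper": 255, "x": 0, "y": -15, "z": 0, "twist": 0}
    - {"gripper": 255, "x": 0, "y": -15, "z": 0, "twist": 0}
    - {"gripper": 255, "x": 0, "y": -15, "z": 0, "twist": 0}
    - {"gripper": 255, "x": 0, "y": -10, "z": 0, "twist": 0}
    - {"gripper": 255, "x": 0, "y": 0, "z": 0, "twist": 0}
    - {"gripper": 255, "x": 0, "y": 0, "z": 0, "twist": 0}
    - {"gripper": 255, "x": 0, "y": 0, "z": 0, "twist": 0}

```text
clock: 7.7
ee_pos: [0.4529, -0.1384, 0.0598]
eef_rot: [2.296, 2.142, 0.001]
contact_force: [0.9, 0.6, -0.7]
grip_width: 0.014
finger_force: 30.0
```

```bash
python3 - <<'E'
from h import *
s=sense();im=grab_frame("side");print(s["ee_pos"].round(4),R.from_rotvec(s["eef_rot"]).as_matrix().round(3)[:,2])
cv2.imwrite("pics/s2.png",cv2.resize(im[150:340,120:360],None,fx=3,fy=3))
E
```

```text
[ 0.4529 -0.1384  0.0598] [ 0.001 -0.    -1.   ]
```

View pics/s2.png

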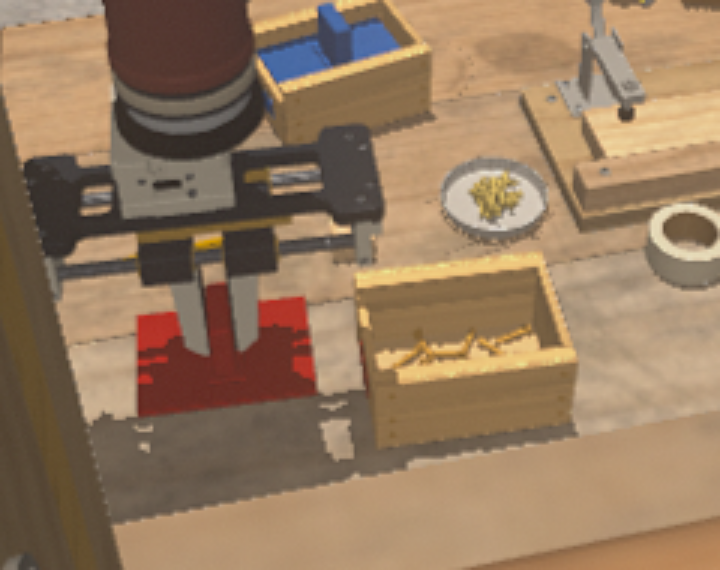

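The lid is clear of the box, with its right edge at crop column 315 and the box front at column 360. The blue box is undisturbed. I'll lower the lid.

Emit:
jog_arm:
  motion:
    - {"gripper": 255, "x": 0, "y": 0, "z": 10, "twist": 0}
    - {"gripper": 255, "x": 0, "y": 0, "z": 10, "twist": 0}
    - {"gripper": 255, "x": 0, "y": 0, "z": 10, "twist": 0}
    - {"gripper": 255, "x": 0, "y": 0, "z": 8, "twist": 0}
    - {"gripper": 255, "x": 0, "y": 0, "z": 4, "twist": 0}
    - {"gripper": 255, "x": 0, "y": 0, "z": 0, "twist": 0}
    - {"gripper": 255, "x": 0, "y": 0, "z": 0, "twist": 0}
    - {"gripper": 255, "x": 0, "y": 0, "z": 0, "twist": 0}

```text
clock: 8.55
ee_pos: [0.4521, -0.1384, 0.018]
eef_rot: [2.297, 2.142, 0.001]
contact_force: [0.5, -0.4, -1.2]
grip_width: 0.0138
finger_force: 30.0
```

Emit:
jog_arm:
  motion:
    - {"gripper": 255, "x": 0, "y": 0, "z": 1, "twist": 0}
    - {"gripper": 255, "x": 0, "y": 0, "z": 1, "twist": 0}
    - {"gripper": 255, "x": 0, "y": 0, "z": 1, "twist": 0}
    - {"gripper": 255, "x": 0, "y": 0, "z": 0, "twist": 0}
    - {"gripper": 255, "x": 0, "y": 0, "z": 0, "twist": 0}

```text
clock: 9.05
ee_pos: [0.4519, -0.1383, 0.0147]
eef_rot: [2.298, 2.142, 0.0]
contact_force: [0.4, 0.6, -0.8]
grip_width: 0.0136
finger_force: 30.0
```

Still no contact. I'll take it down another 1 mm at a time.

Emit:
jog_arm:
  motion:
    - {"gripper": 255, "x": 0, "y": 0, "z": 0.5, "twist": 0}
    - {"gripper": 255, "x": 0, "y": 0, "z": 0.5, "twist": 0}
    - {"gripper": 255, "x": 0, "y": 0, "z": 0, "twist": 0}
    - {"gripper": 255, "x": 0, "y": 0, "z": 0, "twist": 0}

```text
clock: 9.45
ee_pos: [0.4519, -0.1383, 0.0147]
eef_rot: [2.298, 2.142, 0.001]
contact_force: [-1.4, -0.1, 9.8]
grip_width: 0.0139
finger_force: 30.0
```

It has touched down, with 9.8 N upward on the tool. Now I'll release and retreat.

Emit:
jog_arm:
  motion:
    - {"gripper": 255, "x": 0, "y": 0, "z": -0.5, "twist": 0}
    - {"gripper": 130, "x": 0, "y": 0, "z": 0, "twist": 0}
    - {"gripper": 130, "x": 0, "y": 0, "z": 0, "twist": 0}
    - {"gripper": 130, "x": 0, "y": 0, "z": 0, "twist": 0}
    - {"gripper": 130, "x": 0, "y": 0, "z": 0, "twist": 0}
    - {"gripper": 130, "x": 0, "y": 0, "z": -10, "twist": 0}
    - {"gripper": 130, "x": 0, "y": 0, "z": -20, "twist": 0}
    - {"gripper": 130, "x": 0, "y": 0, "z": -30, "twist": 0}
    - {"gripper": 130, "x": 0, "y": 0, "z": -30, "twist": 0}
    - {"gripper": 130, "x": 0, "y": 0, "z": -30, "twist": 0}
    - {"gripper": 130, "x": 0, "y": 0, "z": 0, "twist": 0}
    - {"gripper": 130, "x": 0, "y": 0, "z": 0, "twist": 0}

```text
clock: 10.65
ee_pos: [0.4519, -0.1381, 0.1349]
eef_rot: [2.297, 2.142, 0.002]
contact_force: [0.2, 0.3, -0.4]
grip_width: 0.0453
finger_force: 0.0
```

```bash
python3 - <<'E'
from h import *
s=sense();im=grab_frame("side");print(s["ee_pos"].round(4),s["grip_width"],s["contact_force"].round(1))
cv2.imwrite("pics/s3.png",cv2.resize(im[130:340,100:360],None,fx=2.5,fy=2.5))
E
```

```text
[ 0.4519 -0.1381  0.1349] 0.045341611795447746 [ 0.2  0.3 -0.4]
```

View pics/s3.png

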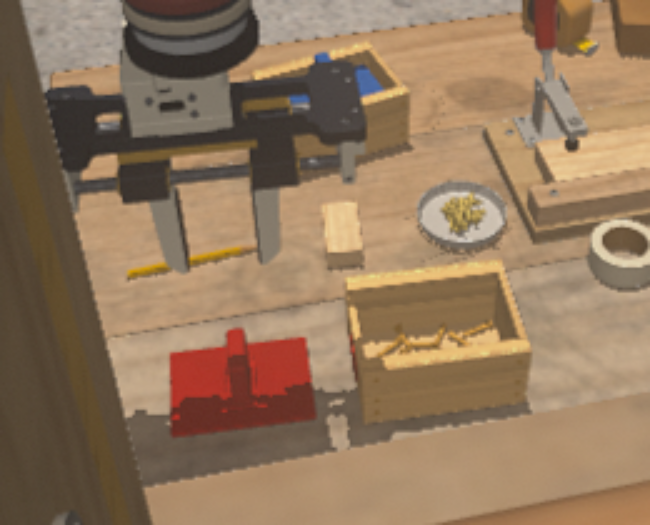

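The lid lies flat on the bench with its grip upward at crop (240,365). The gripper is clear above it and the blue box is shut.

```bash
python3 -c "
from bench import *
print(hand_in())"
```

```text
the job is handed in; nothing more can be done
None
```

The job is handed in (no verdict shown): the red lid was slid out over the lip and set down flat on the bench, grip upward, at about 10 s on the clock, and the blue box was left shut.

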